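# Close the gasketed cover of a control box over its quarter-turn stud and keep it pressed

### The job

The control box on the repair bench is ready to be shut, but the wing of its quarter-turn stud stands askew of the slot in the cover. With the cover still open, turn the wing until it lines up with that slot (lengthwise parallel to the cover's hinge); then swing the cover down so that the slot passes over the wing, and press it fully home against the frame, squeezing the springy gasket. Finish while still pressing the cover flat, so that I can lock the stud, and leave the other things on the bench where they are.

Things in the scene. Friction and masses are not known exactly. Their poses are not given: they have to be found in the camera images.
- control_box: grey sheet-steel control box, fixed to the bench, turned, 254 (x) by 222 (y) by 95 mm high, origin at the centre of its underside. Its own x runs along the hinge, its own +y points from the stud side to the hinge side, z up. The flat frame (flange) on top is at z = 95 mm; a springy black rubber gasket on it stands up to 7 mm above the frame when free
- hinge_mid (a point): middle of the hinge axis: in the box's frame x 0, y +104, z +95 mm. Carries the cover's axes: x along the hinge, -y from hinge to free edge, z out of the outer face. The cover is a plate 264 mm along the hinge, 220 mm from hinge axis to free edge, 4 mm thick (inner face in the plane of the hinge axis), its rim folded 8 mm inward at the free edge and ends
- cover (a joint): hinge angle of the aluminium cover, rad: 0 = shut flat on the frame, grows as it opens, 1.57 = straight up over the hinge line, stop at 1.9. A stiff friction hinge (0.5 N m) keeps it at any angle. It meets the gasket at 0.04 rad; from there fully home takes about 10 N near the free edge; let go, it springs back to about 0.03 rad
- cover_slot (a point): centre of the cover's slot, on its outer face, 191 mm from the hinge axis and midway along the cover. The slot is 46 mm long (parallel to the hinge) by 22 mm wide, with a dark steel rim. Beside it, from 30 to 125 mm either way along the free edge, the cover is plain and can be pressed
- stud (a joint): turn angle of the quarter-turn stud, rad: 0 = its wing is lengthwise parallel to the hinge, lined up with the slot; grows anticlockwise seen from above; stops at -0.6 and +1.6. About 0.06 N m of friction, stays where it is left. The wing passes through the slot only within about 0.2 rad of 0
- stud_wing (a point): centre of the stud's steel wing head, on the turning axis: in the box's frame at x 0, y -85 mm, z +113.5 mm. The wing is a block 34 mm long, 10 mm thick and 20 mm tall, from 8.5 to 28.5 mm above the frame. This point turns with the wing: its x axis runs along the wing's length, its y across the thickness, z up
- solder_reel: bystander: reel of solder standing on end, diameter 62 mm, 55 mm tall, origin at the centre of its underside
- screwdriver: bystander: black-handled screwdriver lying flat, 190 mm long
- tweezers: bystander: steel tweezers lying flat, 120 mm long
- parts_cup: bystander: open grey cup, diameter 68 mm, 45 mm tall, origin at the centre of its underside
- flux_bottle: bystander: small clear bottle with black cap, diameter 34 mm, 85 mm tall, origin at the centre of its underside
- side_cutters: bystander: side cutters with blue grips lying flat, 145 mm long
- multimeter: bystander: black multimeter lying flat, 80 by 165 mm, 38 mm tall

How it is judged (in metres and radians):
On the way, in this order (a step that is already met when the one before it is completed fails the run):
1. with the cover still open, the stud's wing is turned into line with the slot (value of joint stud between -0.2 and 0.2 rad and value of joint cover above 0.7 rad), for 0.2 s.
2. the cover is swung down over the wing and pressed home (value of joint cover below 0.012 rad), for 0.2 s.
At the end, for the whole second after the job is handed in: At the end and through the last second the robot is still pressing on the cover (more than 3 N) and keeps it fully home (within 0.012 rad of shut, 2.5 mm at its free edge), with the stud's wing standing up through the slot, within 0.2 rad of lined up (value of joint cover below 0.012 rad and value of joint stud between -0.2 and 0.2 rad and contact force between any of the fingers, the arm and cover above 3 N); the arm keeps its last pose, push and grip.
It fails at once if a bystander on the bench is disturbed (moved more than 30 mm) (distance of any of solder_reel, screwdriver, tweezers, parts_cup, flux_bottle, side_cutters, multimeter from where it was at the start of the episode above 0.03 m).
It also fails if it takes over 54 s, if anything falls off the work surface, if the arm or the gripper's body presses on something with over 40 N, if the wrist force passes 120 N, or if a joint passes its speed limit or range.

### The arm

A 6-joint arm with a two-finger parallel gripper is mounted at the origin on the work surface. World frame = base frame: x ahead of the robot, y to its left, z up, the work surface at z = 0. Lengths are in m, angles in degrees, forces in N, time in s.
With the tool pointing down it reaches from about 0.275 to 0.825 m from the base axis. Payload 5.2 kg.
Tool frame: the origin (TCP) lies between the finger pads; the fingertips stand 19 mm ahead of it and the grasp point (between the pads) is the TCP; z points along the fingers, y is the line along which they close (so a half turn about z gives the same grasp; the last joint's range is limited). The gripper opens to 93 mm and grips with 3 to 60 N. Pads are 15 mm wide; open, the fingers measure 128 mm over their backs; the gripper's body (75 mm by 188 mm) begins 65 mm behind the grasp point.
Start: joints at [54.844, 14.817, 87.949, -0, 77.235, -11.62], TCP at [0.22, 0.504, 0.238] pointing down, gripper open.
Joint ranges: [-179.93, 179.93], [-52.35, 119.4], [10.71, 147.94], [-69.91, 249.91], [12.55, 155.21], [-178.61, 178.61]. Speed limits (degrees/s): [147.25, 147.25, 180, 180, 180, 180].

### API

Orientations are given as [roll, pitch, yaw] about the fixed x, y, z axes, in that order (R = Rz(yaw) Ry(pitch) Rx(roll)).
In Python, from cell import robot gives the robot as it stands.
- The arm moves only by the tool servo_tool, never from a script. Its argument "series" is text: rows parted by semicolons, each of 5 numbers parted by spaces: the shift along the tool's x, y, z in m, then the turn about the tool's z in rad, then the finger opening in m, from 0 to 0.093. A call has 1 to 5 rows; each row is the pose to reach, as a shift and turn from the pose commanded when the call began, along the tool's axes at that moment; what a row does not reach only later rows make up. A row lasts 1/12 s, in which the tool goes at most 41.7 mm and 7.16 degrees, less where a joint would pass 70% of its speed; a pose out of reach is approached as far as the arm can. A call with a gripper value outside its range is refused whole. The fingers move at their own pace and stop on an object; "squeeze" is the grip in N (left out, the last holds). Time passes only in rows, so rows that repeat a pose let the fingers close. It gives the time, the measured TCP pose, the force, the opening and the grip force at its end, in the units of the state.
- robot.observe(): the state, without advancing time (a new reading comes with each control period).
- robot.get_image(name): name is "scene" or "top"; returns a dict with "image" (400x640x3 uint8, blue, green, red), "depth" (400x640 float32, m along the optical axis (not along the pixel's ray), 0 where there is no reading), "fovy" (degrees; the focal length in pixels is half the picture's height over the tangent of half this angle, whatever the lens; pixels are square), "cx", "cy" (the principal point, pixels), "cam_to_world" (4x4, takes a point from camera to world coordinates). Camera axes: x right, y down, z forward; pixel columns grow to the right and rows downward; lengths in m; the calibration is good to about 2 mm. A picture is of the moment at which its call begins.
- robot.job_done(): hands the job in; it is judged then, once.
Trained networks look in a picture, given as the dict that the camera call returned (one of the last four; its "shot" number tells which), for a name from the list of things; names that differ only in an ending like _2 or _b are one class to them, and where a whole thing is asked for, a point or a joint stands for the part that bears it (a point fixed in the world has none). Each returns a list of dicts, best first, with "confidence" (0 to 1); they miss things now and then, are a little off and sometimes report something else, mostly with a low value. They report only what shows in the picture. A call takes as long as a camera call.
- robot.trace(picture, thing): "mask" (400x640 bool, what is visible of it).
- robot.spot_point(picture, thing): "xyz" ([x, y, z] in m, in world coordinates, good to about 4 mm: a listed point, or the origin of a listed thing).
The state is a dict: "clock": time; "joint_positions": joint angles; "dq": joint speeds; "joint_efforts": joint torques, N m; "position": TCP position; "tool_rot": TCP orientation; "wrist_force": force on the tool from outside, world axes, zero at the start; "wrist_torque": the same for the moment, N m; "width": finger opening in m; "grasp_force": force on a finger pad.
Only numpy, scipy, OpenCV 4.12 (cv2) and the standard library are available. Lean on these libraries where they do the work, as an engineer would, in place of code of your own. Each camera call takes 0.05 s, during which the arm holds its last target. There are 200 camera calls.

## Working session

There is one attempt and no reset: what is moved stays moved. The work goes in short steps, Python scripts to look and compute and a tool call to move; the robot and the scene stay as the last step left them, time stands still between calls to the robot, and variables do not carry over. Pictures are saved under pics/ and viewed, at most 10 in all, crops included, and the job is handed in when it is done.

Besides the shell and the picture viewer there is one more tool, called after "Request:" by a JSON object that holds its "method" and its "body", one argument or row to a line. servo_tool: Moves the arm, as the interface text tells. Its arguments: {"type":"object","properties":{"series":{"type":"string"},"squeeze":{"type":"number"}},"required":["series"]}

```bash
ls; mkdir -p pics; cat > h.py <<'E'
import numpy as np, cv2
from cell import robot
def pix2w(p,u,v,d=None):
    f=200/np.tan(np.radians(p["fovy"])/2)
    if d is None: d=p["depth"][int(v),int(u)]
    c=np.array([(u-p["cx"])/f*d,(v-p["cy"])/f*d,d,1]); return (np.array(p["cam_to_world"])@c)[:3]
def cloud(p):
    v,u=np.mgrid[0:400,0:640]; f=200/np.tan(np.radians(p["fovy"])/2); d=p["depth"]
    c=np.stack([(u-p["cx"])/f*d,(v-p["cy"])/f*d,d,np.ones_like(d)],-1)
    return (c@np.array(p["cam_to_world"]).T)[...,:3]
E
python3 - <<'E'
from h import *
for n in ["scene","top"]:
    p=robot.get_image(n); cv2.imwrite(f"pics/{n}0.png",p["image"])
    print(n,p["fovy"],np.round(np.array(p["cam_to_world"])[:3],3).tolist())
    for t in ["control_box","hinge_mid","cover_slot","stud_wing","solder_reel","screwdriver","tweezers","parts_cup","flux_bottle","side_cutters","multimeter"]:
        r=robot.spot_point(p,t)
        print(t,[(np.round(x["xyz"],3).tolist(),round(x["confidence"],2)) for x in r[:2]])
    m=robot.trace(p,"stud_wing"); 
    C=cloud(p)
    for x in m[:1]:
        k=x["mask"]; P=C[k]; print("wing",k.sum(),x["confidence"],np.round(np.percentile(P,[5,50,95],axis=0),3).tolist())
        P=P[(p["depth"][k]>0)]; top=P[P[:,2]>np.percentile(P[:,2],95)-.005]
        print(len(top),top.mean(0),cv2.minAreaRect((top[:,:2]*1000).astype(np.float32)))
print(robot.observe())
E
```

```text
pics
scene 42.59300956228965 [[-0.901, 0.332, -0.28, 1.031], [0.435, 0.697, -0.57, 0.874], [0.006, -0.635, -0.772, 1.279]]
control_box [([0.569, 0.011, -0.0], 0.79)]
hinge_mid [([0.536, 0.11, 0.096], 0.76)]
cover_slot [([0.545, 0.096, 0.283], 0.62)]
stud_wing [([0.592, -0.072, 0.111], 0.42)]
solder_reel [([0.764, 0.097, -0.001], 0.81)]
screwdriver [([0.61, -0.166, -0.0], 0.66)]
tweezers [([0.764, 0.1, -0.001], 0.65), ([0.539, 0.11, 0.09], 0.4)]
parts_cup [([0.446, 0.173, 0.0], 0.97)]
flux_bottle [([0.669, -0.399, 0.001], 0.72)]
side_cutters [([0.444, -0.461, -0.003], 0.83)]
multimeter [([0.418, 0.483, 0.0], 0.93)]
wing 514 0.59 [[0.739, 0.08, 0.002], [0.766, 0.113, 0.053], [0.789, 0.129, 0.059]]
206 [0.76522473 0.10344351 0.05680388] ((764.1570434570312, 103.262451171875), (58.28302764892578, 58.25518798828125), 79.54963684082031)
top 56.14797599557705 [[-0.013, -0.999, 0.031, 0.532], [-1.0, 0.013, 0.003, 0.011], [-0.004, -0.031, -1.0, 1.152]]
control_box [([0.568, 0.007, -0.006], 0.86), ([0.541, 0.095, 0.289], 0.63)]
hinge_mid [([0.544, 0.106, 0.094], 0.85)]
cover_slot [([0.543, 0.0
[... 649 characters left out ...]
290039)
{'clock': 1.3, 'joint_positions': array([ 5.48433505e+01,  1.48179912e+01,  8.79497110e+01, -2.43770192e-04,
        7.72339297e+01, -1.16181871e+01]), 'dq': array([-0.0071701 ,  0.00770402,  0.01011539,  0.03176197, -0.02628412,
        0.07336309]), 'joint_efforts': array([-2.07500780e-04, -4.37212086e+01, -2.84308451e+01,  7.21375225e-02,
        3.12611391e-02,  7.30415366e-06]), 'position': array([0.21962009, 0.50425273, 0.23763565]), 'tool_rot': array([-1.79998354e+02, -9.57601040e-05,  1.56461591e+02]), 'wrist_force': array([-0.39504411,  0.40798019, -0.50551751]), 'wrist_torque': array([-0.05760554,  0.04368699, -0.07908151]), 'grasp_force': 0.0, 'width': 0.09273795870115198}
```

View pictures.

View pics/scene0.png

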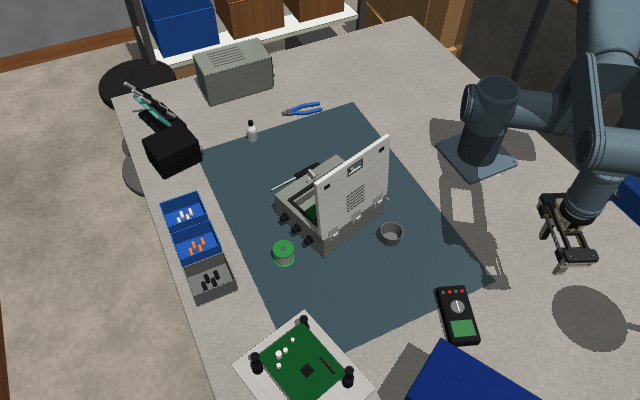

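View pics/top0.png

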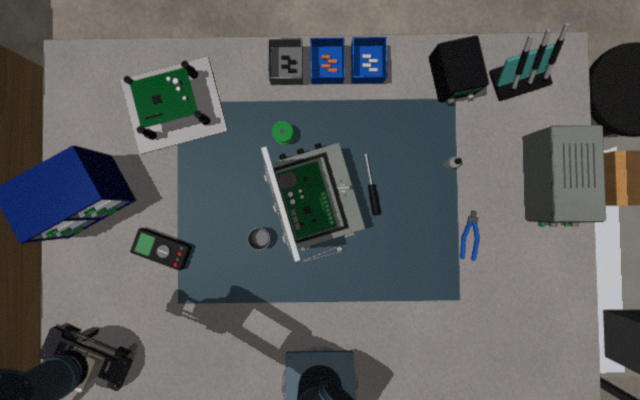

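```bash
python3 - <<'E'
from h import *
p=robot.get_image("top"); C=cloud(p); np.save("C.npy",C); cv2.imwrite("pics/crop.png",cv2.resize(p["image"][130:280,240:440],None,fx=4,fy=4,interpolation=cv2.INTER_CUBIC))
for t in ["cover","control_box"]:
    for x in robot.trace(p,t)[:2]:
        k=x["mask"]&(p["depth"]>0); P=C[k]; print(t,k.sum(),x["confidence"],np.round(np.percentile(P,[2,50,98],axis=0),3).tolist())
# flange points: z within 5mm of 0.095..0.102 
z=C[...,2]; k=(z>.088)&(z<.106)&(abs(C[...,0]-.57)<.2)&(abs(C[...,1])<.2)
P=C[k][:,:2]*1000; r=cv2.minAreaRect(P.astype(np.float32)); print("flange",k.sum(),r,cv2.boxPoints(r).round().tolist())
k=(z>.118)&(z<.127)&(np.hypot(C[...,0]-.592,C[...,1]+.074)<.03)
P=C[k]; c=P[:,:2].mean(0);w,V=np.linalg.eigh(np.cov((P[:,:2]-c).T)); print("wingtop",k.sum(),c,P[:,2].mean(),cv2.minAreaRect((P[:,:2]*1000).astype(np.float32)),np.degrees(np.arctan2(V[1,1],V[0,1])))
k=(z>.2)&(abs(C[...,0]-.57)<.2)&(abs(C[...,1]-.1)<.1); P=C[k]
if len(P): print("cover hi",len(P),np.round(np.percentile(P,[1,50,99],axis=0),3).tolist(),cv2.minAreaRect((P[:,:2]*1000).astype(np.float32)))
E
```

```text
cover 858 0.64 [[0.424, 0.05, 0.093], [0.541, 0.09, 0.312], [0.671, 0.136, 0.316]]
control_box 7485 0.88 [[0.438, -0.108, 0.008], [0.571, 0.014, 0.091], [0.703, 0.122, 0.314]]
control_box 163 0.17 [[0.652, -0.41, 0.007], [0.665, -0.397, 0.055], [0.682, -0.388, 0.086]]
flange 3048 ((568.6387939453125, 13.756591796875), (254.3648681640625, 231.2689666748047), 16.088298797607422) [[414.0, 90.0], [478.0, -133.0], [723.0, -62.0], [659.0, 160.0]]
wingtop 45 [ 0.59280192 -0.07182505] 0.12213288885398003 ((592.9965209960938, -71.71903991699219), (9.523405075073242, 31.11606788635254), 6.315156936645508) 96.53658104478885
cover hi 1763 [[0.426, 0.011, 0.204], [0.532, 0.011, 1.152], [0.668, 0.123, 1.152]] ((554.6282348632812, 63.27265167236328), (265.4256591796875, 86.26897430419922), 17.119396209716797)
```

The scene view shows the box around pixel (330,205), with its cover standing upright. The outer face and slot (355,168) face the camera, and the parts cup is behind it at (390,233). The top view shows the wing at about (343,187), standing across the hinge direction.

The box is yawed about 16.3° and the wing points about 96.5°, so the stud is at about +1.4 rad. I'll raise the arm and travel over the cover.

Request:
{"method": "servo_tool", "body": {
  "series": "0 0 -0.036 0 0.093; 0 0 -0.072 0 0.093; 0 0 -0.108 0 0.093; 0 0 -0.144 0 0.093; 0 0 -0.18 0 0.093"
}}

```text
clock: 1.87
position: [0.2193, 0.5039, 0.4195]
tool_rot: [180.0, 0.0, 156.5]
wrist_force: [0.4, 0.8, 0.4]
width: 0.0926
grasp_force: 0.0
```

Request:
{"method": "servo_tool", "body": {
  "series": "-0.0286 -0.019 0 0 0.093; -0.0572 -0.038 0 0 0.093; -0.0858 -0.057 0 0 0.093; -0.1144 -0.076 0 0 0.093; -0.143 -0.095 0 0 0.093"
}}

```text
clock: 2.28
position: [0.3132, 0.3587, 0.4178]
tool_rot: [180.0, 0.0, 156.5]
wrist_force: [1.4, 0.3, 0.5]
width: 0.0929
grasp_force: 0.0
```

Request:
{"method": "servo_tool", "body": {
  "series": "-0.0286 -0.019 0 0 0.093; -0.0572 -0.038 0 0 0.093; -0.0858 -0.057 0 0 0.093; -0.1144 -0.076 0 0 0.093; -0.143 -0.095 0 0 0.093"
}}

```text
clock: 2.7
position: [0.4064, 0.2143, 0.4179]
tool_rot: [180.0, 0.0, 156.5]
wrist_force: [0.6, 0.5, -0.0]
width: 0.0927
grasp_force: 0.0
```

Request:
{"method": "servo_tool", "body": {
  "series": "-0.0286 -0.019 0 0 0.093; -0.0572 -0.038 0 0 0.093; -0.0858 -0.057 0 0 0.093; -0.1144 -0.076 0 0 0.093; -0.143 -0.095 0 0 0.093"
}}

```text
clock: 3.12
position: [0.4997, 0.07, 0.4178]
tool_rot: [180.0, 0.0, 156.5]
wrist_force: [-0.5, 0.7, 0.0]
width: 0.0926
grasp_force: 0.0
```

Request:
{"method": "servo_tool", "body": {
  "series": "-0.0286 -0.019 0 0 0.06; -0.0572 -0.038 0 0 0.06; -0.0858 -0.057 0 0 0.06; -0.1144 -0.076 0 0 0.06; -0.143 -0.095 0 0 0.06"
}}

```text
clock: 3.53
position: [0.5929, -0.0742, 0.4177]
tool_rot: [180.0, 0.0, 156.5]
wrist_force: [1.3, -0.3, 0.2]
width: 0.064
grasp_force: 0.0
```

Request:
{"method": "servo_tool", "body": {
  "series": "0 0 0 0.12 0.06; 0 0 0 0.24 0.06; 0 0 0 0.36 0.06; 0 0 0 0.48 0.06; 0 0 0 0.6 0.06"
}}

```text
clock: 3.95
position: [0.5923, -0.0728, 0.4174]
tool_rot: [-180.0, -0.0, 121.7]
wrist_force: [1.0, -0.2, 0.8]
width: 0.06
grasp_force: 0.0
```

Request:
{"method": "servo_tool", "body": {
  "series": "0 0 0 0.12 0.06; 0 0 0 0.24 0.06; 0 0 0 0.36 0.06; 0 0 0 0.45 0.06; 0 0 0 0.45 0.06"
}}

```text
clock: 4.37
position: [0.5923, -0.0726, 0.4176]
tool_rot: [-180.0, -0.0, 96.1]
wrist_force: [0.4, -0.2, -0.3]
width: 0.0599
grasp_force: 0.0
```

Request:
{"method": "servo_tool", "body": {
  "series": "0 0 0.035 0 0.06; 0 0 0.07 0 0.06; 0 0 0.105 0 0.06; 0 0 0.14 0 0.06; 0 0 0.175 0 0.06"
}}

```text
clock: 4.78
position: [0.592, -0.0725, 0.2413]
tool_rot: [180.0, 0.0, 96.5]
wrist_force: [0.9, -0.9, -0.0]
width: 0.0598
grasp_force: 0.0
```

Request:
{"method": "servo_tool", "body": {
  "series": "0 0 0.025 0 0.06; 0 0 0.05 0 0.06; 0 0 0.075 0 0.06; 0 0 0.08 0 0.06; 0 0 0.08 0 0.06"
}}

```text
clock: 5.2
position: [0.591, -0.0722, 0.1608]
tool_rot: [-179.8, -0.1, 96.4]
wrist_force: [0.3, -0.6, -0.0]
width: 0.0598
grasp_force: 0.0
```

```bash
python3 - <<'E'
from h import *
p=robot.get_image("scene"); i=p["image"][120:270,220:420]; cv2.imwrite("pics/c1.png",cv2.resize(i,None,fx=4,fy=4,interpolation=cv2.INTER_CUBIC))
E
```

```text
(no output)
```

View pics/c1.png

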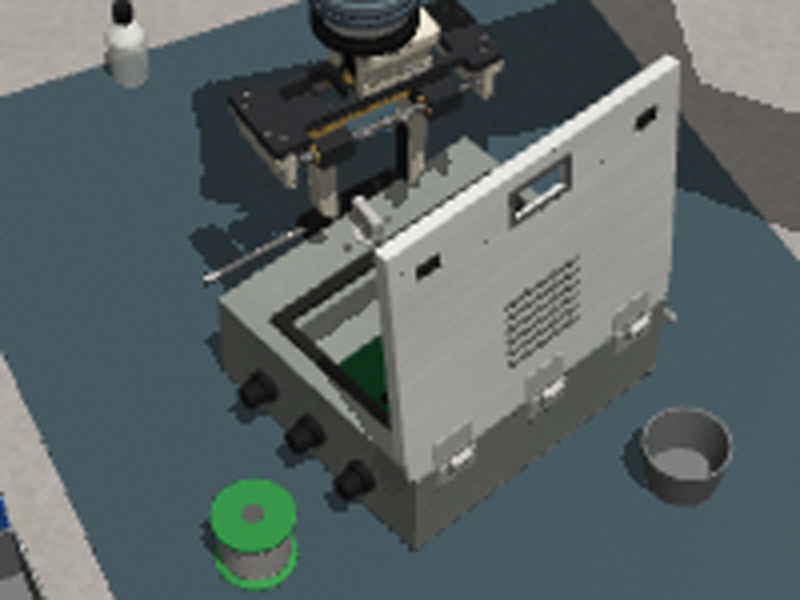

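The crop shows the two fingers at crop pixels (322,190) and (415,150), above and behind the wing at (367,215), which lies between them. Next I'll descend and close on it.

Request:
{"method": "servo_tool", "body": {
  "series": "0 0 0.015 0 0.06; 0 0 0.03 0 0.06; 0 0 0.035 0 0.06; 0 0 0.035 0 0.06; 0 0 0.035 0 0.04",
  "squeeze": 15
}}

```text
clock: 5.67
position: [0.5931, -0.0728, 0.1291]
tool_rot: [179.9, 0.0, 96.3]
wrist_force: [0.2, -1.0, 0.9]
width: 0.0566
grasp_force: 0.0
```

Request:
{"method": "servo_tool", "body": {
  "series": "0 0 0 0 0.0; 0 0 0 0 0.0; 0 0 0 0 0.0; 0 0 0 0 0.0; 0 0 0 0 0.0",
  "squeeze": 15
}}

```text
clock: 6.08
position: [0.5924, -0.0726, 0.128]
tool_rot: [180.0, 0.0, 96.3]
wrist_force: [-0.4, 0.8, -0.2]
width: 0.0243
grasp_force: 0.0
```

Request:
{"method": "servo_tool", "body": {
  "series": "0 0 0 0 0.0; 0 0 0 0 0.0; 0 0 0 0 0.0; 0 0 0 0 0.0; 0 0 0 0 0.0"
}}

```text
clock: 6.5
position: [0.5914, -0.0727, 0.1276]
tool_rot: [-179.9, -0.0, 96.3]
wrist_force: [-4.2, -0.8, 4.1]
width: 0.01
grasp_force: 15.0
```

Request:
{"method": "servo_tool", "body": {
  "series": "0 0 0 0.09 0.0; 0 0 0 0.18 0.0; 0 0 0 0.27 0.0; 0 0 0 0.36 0.0; 0 0 0 0.45 0.0"
}}

```text
clock: 6.92
position: [0.5912, -0.0726, 0.1276]
tool_rot: [-179.9, 0.0, 70.3]
wrist_force: [-7.1, -1.5, 3.9]
width: 0.01
grasp_force: 15.0
```

Request:
{"method": "servo_tool", "body": {
  "series": "0 0 0 0.09 0.0; 0 0 0 0.18 0.0; 0 0 0 0.27 0.0; 0 0 0 0.36 0.0; 0 0 0 0.45 0.0"
}}

```text
clock: 7.33
position: [0.591, -0.0725, 0.1276]
tool_rot: [-179.9, 0.1, 44.5]
wrist_force: [-6.6, -0.7, 4.0]
width: 0.0096
grasp_force: 15.0
```

Request:
{"method": "servo_tool", "body": {
  "series": "0 0 0 0.1 0.0; 0 0 0 0.2 0.0; 0 0 0 0.3 0.0; 0 0 0 0.4 0.0; 0 0 0 0.5 0.0"
}}

```text
clock: 7.75
position: [0.5909, -0.0723, 0.1276]
tool_rot: [-179.9, 0.1, 15.8]
wrist_force: [-7.7, -0.1, 5.6]
width: 0.0099
grasp_force: 15.0
```

Request:
{"method": "servo_tool", "body": {
  "series": "0 0 0 0 0.0; 0 0 0 0 0.0; 0 0 0 0 0.0; 0 0 0 0 0.0"
}}

```text
clock: 8.08
position: [0.5909, -0.0723, 0.1276]
tool_rot: [-179.9, 0.1, 16.1]
wrist_force: [-6.7, 0.3, 5.4]
width: 0.01
grasp_force: 15.0
```

Request:
{"method": "servo_tool", "body": {
  "series": "0 0 0 0 0.05; 0 0 0 0 0.05; 0 0 0 0 0.05; 0 0 0 0 0.05; 0 0 0 0 0.05"
}}

```text
clock: 8.5
position: [0.5926, -0.0726, 0.1276]
tool_rot: [180.0, -0.0, 16.1]
wrist_force: [0.1, -0.1, 0.1]
width: 0.0386
grasp_force: 0.0
```

Request:
{"method": "servo_tool", "body": {
  "series": "0 0 -0.02 0 0.05; 0 0 -0.055 0 0.05; 0 0 -0.09 0 0.05; 0 0 -0.125 0 0.05; 0 0 -0.16 0 0.05"
}}

```text
clock: 8.92
position: [0.5922, -0.0724, 0.2892]
tool_rot: [-180.0, -0.0, 16.1]
wrist_force: [0.5, -0.6, 0.2]
width: 0.0502
grasp_force: 0.0
```

Request:
{"method": "servo_tool", "body": {
  "series": "0 0 -0.035 0 0.05; 0 0 -0.07 0 0.05; 0 0 -0.105 0 0.05; 0 0 -0.13 0 0.05; 0 0 -0.13 0 0.05"
}}

```text
clock: 9.33
position: [0.5937, -0.0729, 0.4244]
tool_rot: [179.6, -0.5, 16.1]
wrist_force: [0.3, -0.2, 0.5]
width: 0.05
grasp_force: 0.0
```

Request:
{"method": "servo_tool", "body": {
  "series": "-0.03 -0.025 0 0 0.0; -0.05 -0.06 0 0 0.0; -0.07 -0.095 0 0 0; -0.07 -0.13 0 0 0; -0.07 -0.165 0 0 0"
}}

```text
clock: 9.75
position: [0.4777, 0.0675, 0.4172]
tool_rot: [-180.0, -0.0, 16.0]
wrist_force: [1.2, 0.8, -0.7]
width: 0.0211
grasp_force: 0.0
```

Request:
{"method": "servo_tool", "body": {
  "series": "0 -0.03 0 0 0; 0 -0.06 0 0 0; 0 -0.085 0 0 0; 0 -0.085 0 0 0; 0 -0.085 0 0 0"
}}

```text
clock: 10.17
position: [0.4552, 0.1493, 0.4171]
tool_rot: [180.0, 0.0, 16.3]
wrist_force: [-0.2, -1.1, 0.0]
width: 0.0005
grasp_force: 0.0
```

```bash
python3 - <<'E'
from h import *
p=robot.get_image("top"); C=cloud(p); z=C[...,2]; cv2.imwrite("pics/c2.png",cv2.resize(p["image"][130:280,240:440],None,fx=4,fy=4,interpolation=cv2.INTER_CUBIC))
k=(z>.118)&(z<.127)&(np.hypot(C[...,0]-.592,C[...,1]+.074)<.03)
P=C[k]
if len(P)>5: print("wing",k.sum(),P.mean(0),cv2.minAreaRect((P[:,:2]*1000).astype(np.float32)))
for n in ["scene"]:
    p=robot.get_image(n); C=cloud(p)
    k=max(robot.trace(p,"cover"),key=lambda x:x["confidence"])["mask"]&(p["depth"]>0); P=C[k]
    th=np.radians(16.2); B=P-np.array([.5395,.109,0]); bx=B[:,0]*np.cos(th)+B[:,1]*np.sin(th); by=-B[:,0]*np.sin(th)+B[:,1]*np.cos(th)
    for a,b in [(.11,.14),(.2,.23),(.28,.3),(.3,.33)]:
        m=(P[:,2]>a)&(P[:,2]<b)&(abs(bx)<.13); print(a,m.sum(),np.round(np.percentile(by[m],[5,50,95])*1000,1) if m.any() else 0)
    m=(P[:,2]>.26)&(P[:,2]<.29); 
    for x0 in (-.1,-.05,.05,.1):
        q=m&(abs(bx-x0)<.015); print("x",x0,q.sum(),np.median(by[q])*1000 if q.any() else 0)
    print("ztop",np.percentile(P[:,2],98))
E
```

```text
wing 44 [ 0.59309907 -0.0717069   0.1225257 ] ((593.1909790039062, -71.81861114501953), (33.275150299072266, 10.12667465209961), 15.114945411682129)
0.11 478 [-1.5  1.5  4.9]
0.2 549 [-10.9  -8.   -4.9]
0.28 357 [-18.4 -15.7 -12.8]
0.3 599 [-28.5 -19.3 -15.4]
x -0.1 61 -13.879913610034379
x -0.05 62 -13.851277628462565
x 0.05 72 -14.254431564652476
x 0.1 69 -14.674882365261755
ztop 0.31527071086993685
```

View pics/c2.png

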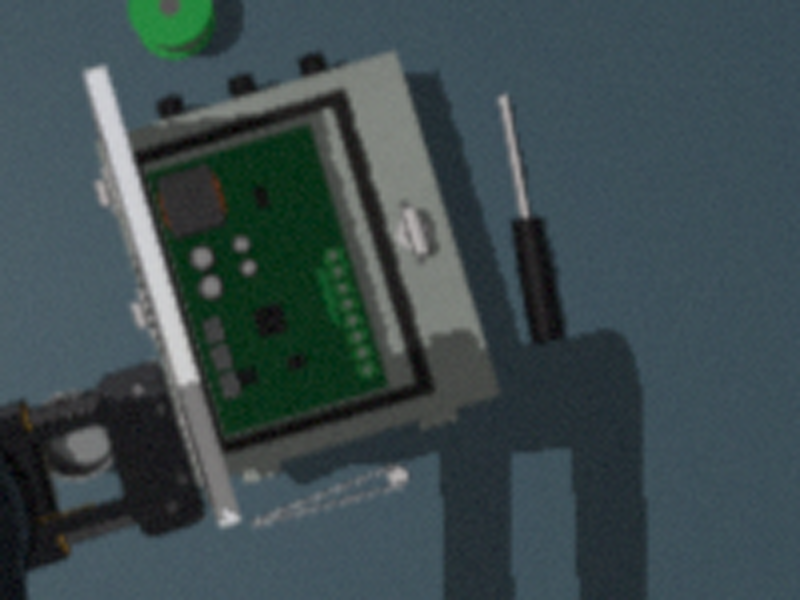

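The crop shows the wing at (413,230) lying parallel to the cover edge. The measured wing angle is 15.1° against 16.2° for the hinge, so it is lined up. The cover is at about 1.47 rad, and the gripper is behind it at (130,450). I'll turn the tool so its narrow side pushes and come down behind the cover.

Request:
{"method": "servo_tool", "body": {
  "series": "0 0 0 -0.11 0; 0 0 0 -0.22 0; 0 0 0 -0.33 0; 0 0 0 -0.44 0; 0 0 0 -0.55 0"
}}

```text
clock: 10.73
position: [0.4563, 0.1469, 0.4173]
tool_rot: [-180.0, 0.0, 47.8]
wrist_force: [-0.4, 0.2, 0.2]
width: 0.0006
grasp_force: 0.0
```

Request:
{"method": "servo_tool", "body": {
  "series": "0 0 0 -0.11 0; 0 0 0 -0.22 0; 0 0 0 -0.33 0; 0 0 0 -0.44 0; 0 0 0 -0.55 0"
}}

```text
clock: 11.15
position: [0.4563, 0.1469, 0.4173]
tool_rot: [-180.0, 0.0, 79.3]
wrist_force: [-0.3, -0.2, -0.8]
width: 0.0005
grasp_force: 0.0
```

Request:
{"method": "servo_tool", "body": {
  "series": "0 0 0 -0.11 0; 0 0 0 -0.22 0; 0 0 0 -0.33 0; 0 0 0 -0.44 0; 0 0 0 -0.47 0"
}}

```text
clock: 11.57
position: [0.4563, 0.1469, 0.4173]
tool_rot: [-180.0, 0.0, 106.2]
wrist_force: [-1.2, 0.1, -0.2]
width: 0.0004
grasp_force: 0.0
```

Request:
{"method": "servo_tool", "body": {
  "series": "-0.008 0 0.03 0 0; -0.016 0 0.06 0 0; -0.026 0 0.09 0 0; -0.042 0 0.104 0 0; -0.052 0 0.104 0 0"
}}

```text
clock: 11.98
position: [0.4687, 0.0961, 0.3097]
tool_rot: [-179.6, -0.1, 105.9]
wrist_force: [-0.5, -1.4, 0.7]
width: 0.0003
grasp_force: 0.0
```

```bash
python3 - <<'E'
from h import *
o=robot.observe(); t=np.radians(16.2); B=o["position"]-np.array([.5395,.109,0])
bx=B[0]*np.cos(t)+B[1]*np.sin(t); by=-B[0]*np.sin(t)+B[1]*np.cos(t); print(bx,by,o["position"][2],o["tool_rot"],o["wrist_force"])
s=.2
for a in list(np.arange(1.45,.1,-.09))+[.1,.06,.03,0]:
    Y=-s*np.cos(a)+.004*np.sin(a)+.0075; Z=s*np.sin(a)+.004*np.cos(a)+.114
    print(round(a,2),round(Y-by,4),round(o["position"][2]-Z,4))
E
```

```text
-0.0715557435857769 0.007367260502559375 0.309703365185402 [-1.79587045e+02 -9.05396260e-02  1.05920147e+02] [-0.53103009 -1.37972376  0.68896026]
1.45 -0.02 -0.0033
1.36 -0.0378 -0.0007
1.27 -0.0553 0.0035
1.18 -0.0724 0.0093
1.09 -0.0888 0.0165
1.0 -0.1046 0.0252
0.91 -0.1195 0.0353
0.82 -0.1334 0.0467
0.73 -0.1462 0.0593
0.64 -0.1579 0.0731
0.55 -0.1683 0.0878
0.46 -0.1773 0.1033
0.37 -0.1849 0.1197
0.28 -0.191 0.1366
0.19 -0.1955 0.154
0.1 -0.1985 0.1718
0.06 -0.1993 0.1797
0.03 -0.1997 0.1857
0 -0.1999 0.1917
```

Request:
{"method": "servo_tool", "body": {
  "series": "-0.015 0 0 0 0; -0.025 0 0.001 0 0; -0.038 0 0.003 0 0; -0.055 0 0.007 0 0; -0.0725 0 0.013 0 0"
}}

```text
clock: 12.4
position: [0.4906, 0.028, 0.3019]
tool_rot: [179.9, -0.0, 106.0]
wrist_force: [-1.2, 2.5, -2.0]
width: 0.0004
grasp_force: 1.3
```

Request:
{"method": "servo_tool", "body": {
  "series": "-0.0165 0 0.007 0 0; -0.032 0 0.016 0 0; -0.047 0 0.026 0 0; -0.061 0 0.037 0 0; -0.074 0 0.05 0 0"
}}

```text
clock: 12.82
position: [0.5113, -0.0439, 0.2511]
tool_rot: [179.9, 0.0, 106.0]
wrist_force: [-1.1, 1.8, -0.2]
width: 0.0007
grasp_force: 1.8
```

```bash
cat > m.py <<'E'
from h import *
import sys
o=robot.observe(); t=np.radians(16.2); c,s=np.cos(t),np.sin(t); H=np.array([.5395,.109,0]); B=o["position"]-H
print("tcp",B[0]*c+B[1]*s,-B[0]*s+B[1]*c,o["position"][2],o["wrist_force"])
p=robot.get_image("scene"); C=cloud(p)-H; bx=C[...,0]*c+C[...,1]*s; by=-C[...,0]*s+C[...,1]*c; z=C[...,2]-.095
k=(np.array(max(robot.trace(p,"cover"),key=lambda x:x["confidence"])["mask"]))&(p["depth"]>0)&(abs(bx)<.13)
a=np.arctan2(z[k],-by[k]); r=np.hypot(z[k],by[k]); q=(r>.08)&(r<.23); print("cover angle approx",np.percentile(a[q]-.004/r[q],[10,50,90]),q.sum())
cv2.imwrite(sys.argv[1],cv2.resize(p["image"][100:280,220:460],None,fx=3.3,fy=3.3,interpolation=cv2.INTER_CUBIC))
E
python3 m.py pics/c3.png
```

```text
tcp -0.06969968234043256 -0.13892054886408248 0.2510640441578541 [-1.13919609  1.77438149 -0.23508328]
cover angle approx [0.70574665 0.73076425 0.75825362] 3726
```

View pics/c3.png

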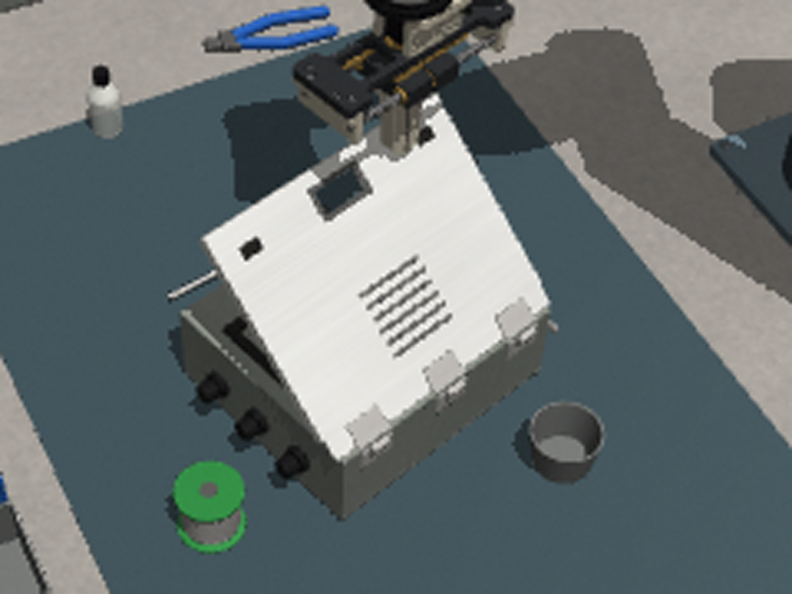

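The crop shows the closed fingers at (400,145) pushing beside the slot at (340,190). The cover is at about 0.73 rad and tracking the planned arc, so I'll continue.

Request:
{"method": "servo_tool", "body": {
  "series": "-0.0117 0 0.0138 0 0; -0.0221 0 0.0285 0 0; -0.0311 0 0.044 0 0; -0.0387 0 0.0604 0 0; -0.0448 0 0.0773 0 0"
}}

```text
clock: 13.33
position: [0.524, -0.0863, 0.1743]
tool_rot: [179.9, 0.1, 106.0]
wrist_force: [-0.4, 1.7, 1.5]
width: 0.0005
grasp_force: 1.3
```

Request:
{"method": "servo_tool", "body": {
  "series": "-0.0025 0 0.009 0 0; -0.0045 0 0.0174 0 0; -0.006 0 0.025 0 0; -0.007 0 0.031 0 0; -0.0075 0 0.037 0 0"
}}

```text
clock: 13.75
position: [0.5256, -0.0929, 0.1365]
tool_rot: [179.9, 0.1, 106.1]
wrist_force: [-0.3, -0.1, 1.2]
width: 0.0007
grasp_force: 0.5
```

```bash
python3 m.py pics/c4.png
```

```text
tcp -0.069716393309048 -0.1899805963396381 0.13654152581255521 [-0.34775561 -0.11746248  1.158544  ]
cover angle approx [0.06888825 0.09527979 0.12167556] 2991
```

View pics/c4.png

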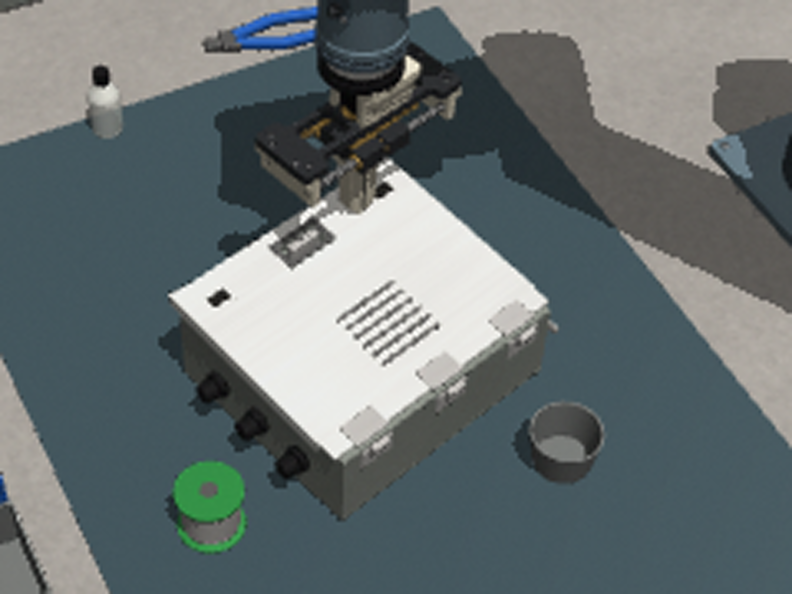

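The crop shows the wing showing inside the slot at (303,240) and the cover nearly shut. Now I'll press down slowly.

Request:
{"method": "servo_tool", "body": {
  "series": "0 0 0.004 0 0; 0 0 0.008 0 0; 0 0 0.011 0 0; 0 0 0.014 0 0; 0 0 0.016 0 0"
}}

```text
clock: 14.27
position: [0.5255, -0.093, 0.1209]
tool_rot: [180.0, 0.1, 106.0]
wrist_force: [-1.4, -1.1, 7.7]
width: 0.0006
grasp_force: 4.0
```

Request:
{"method": "servo_tool", "body": {
  "series": "0 0 0.001 0 0; 0 0 0.002 0 0; 0 0 0.003 0 0; 0 0 0.004 0 0; 0 0 0.004 0 0"
}}

```text
clock: 14.68
position: [0.5255, -0.0931, 0.1182]
tool_rot: [179.9, 0.1, 106.1]
wrist_force: [-3.0, 0.5, 13.5]
width: 0.0004
grasp_force: 6.9
```

Request:
{"method": "servo_tool", "body": {
  "series": "0 0 0.001 0 0; 0 0 0.002 0 0; 0 0 0.002 0 0; 0 0 0.002 0 0; 0 0 0.002 0 0"
}}

```text
clock: 15.1
position: [0.5256, -0.0931, 0.1179]
tool_rot: [179.9, 0.1, 106.1]
wrist_force: [-8.6, 1.6, 26.6]
width: 0.0002
grasp_force: 13.5
```

Request:
{"method": "servo_tool", "body": {
  "series": "0 0 0.001 0 0; 0 0 0.001 0 0; 0 0 0.001 0 0; 0 0 0.001 0 0; 0 0 0.001 0 0"
}}

```text
clock: 15.52
position: [0.5256, -0.0931, 0.1178]
tool_rot: [179.9, 0.2, 106.1]
wrist_force: [-9.8, 1.7, 33.4]
width: 0.0004
grasp_force: 16.8
```

```bash
python3 m.py pics/c5.png
```

```text
tcp -0.06974604144145946 -0.19021189131136784 0.11783919613529593 [-9.82750094  1.71347594 33.42334908]
cover angle approx [-0.02356372  0.00133466  0.0278427 ] 2785
```

View pics/c5.png

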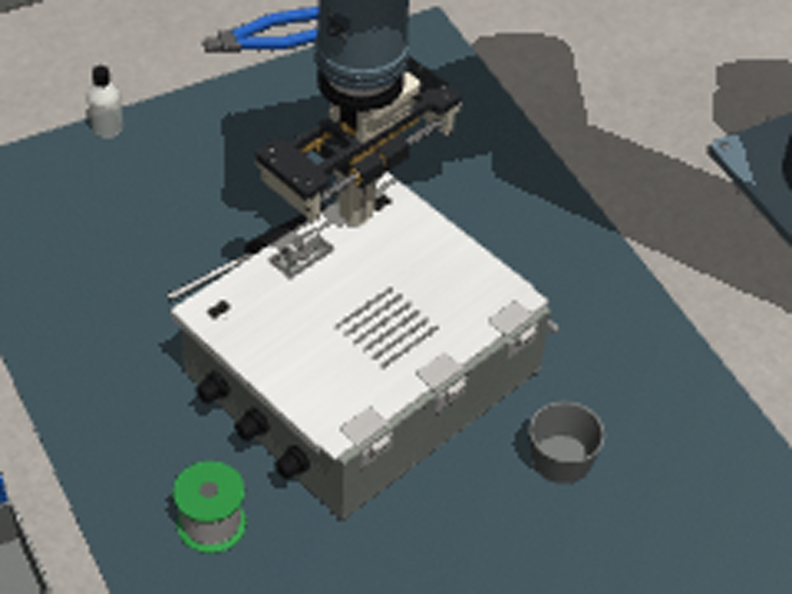

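The crop shows the cover flat on the frame, with the wing up through the slot at (300,245). The force rises without further travel, which means it's at the hard stop. I'll ease off slightly to stay clear of the 40 N limit and hand in.

Request:
{"method": "servo_tool", "body": {
  "series": "0 0 -0.001 0 0; 0 0 -0.001 0 0; 0 0 -0.001 0 0; 0 0 -0.001 0 0; 0 0 -0.001 0 0"
}}

```text
clock: 16.03
position: [0.5256, -0.0931, 0.118]
tool_rot: [179.9, 0.1, 106.1]
wrist_force: [-8.2, 2.1, 26.6]
width: 0.0006
grasp_force: 13.5
```

```bash
python3 -c "
from cell import robot
o=robot.observe(); print(o['position'],o['wrist_force']); print(robot.job_done())"
```

```text
[ 0.52557896 -0.09312417  0.11797489] [-8.22015447  2.10125107 26.62820546]
the job is handed in; nothing more can be done
None
```

I handed the job in at about 16 s with the wing lined up and standing through the slot, the cover fully home and held down with about 27 N, and the other things on the bench untouched; no verdict came back.

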